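Clip on the reference sensor and hold a probe rod in its guide

TASK

Squeeze open the blue sensor clip parked on the small post, push it fully down over the copper-clad top edge of the open instrument chassis and release it there, so that it grips the wall by itself. Then take the red-handled probe out of its stand and lower its rod through the hole of the white guide over the circuit board, touching neither the guide nor anything in the chassis, until the red band on the rod is level with the guide's top face. Finish while still holding the probe there, upright, still and centred in the hole, and leave the meter, screwdriver and attenuator where they are.

Things in the scene. Friction and masses are not known exactly. Their poses are not given: they have to be found in the camera images.
- clip: Loose blue spring clip with a black sensor box, 60 g; at the start jaws down over the clip post's top edge. Origin: centre of the mouth where the edge seats (fully home: at the edge's top centre). z up, x along the edge, y across it. Two steel jaws, 18 wide along x, reach 18 mm below the origin. Cross bars fill z 0 to 8, the sensor box z 8 to 22, between the tabs. The spring holds with about 8 N.
- clip_tabs (a point): 30 mm above the clip's origin, a good TCP point to grasp from above, closing along the clip's y. Two upright squeeze tabs, 18 wide along x, parallel outer faces at y = +24 and -24 (48 mm over both) when clamped, tops 42 mm above the clip's origin. Squeezed to the stop they are 36 mm over both. Grip with 25 N or more.
- clip_jaw (a joint): Opening of the clip's jaws in m; squeezing the tabs together opens the jaws by as much. 0 = clamped on a 6 mm wall (mouth 6 mm), +0.012 = squeezed to the stop (mouth 18 mm wide, its middle stays midway between the two tabs, 11 N spring), -0.005 = nearly shut on nothing.
- clip_post: Fixed parking post: dark base 70 x 60 x 12 with an upright aluminium plate 50 (x) x 6 (y) mm, plate top 70 mm above the table. Origin on the table under its centre; z up.
- chassis: Fixed open-topped instrument chassis, 240 (x) x 220 (y) x 70 high, side walls (+y and -y) 6 mm thick, green circuit board inside with its top 16 mm above the table, parts on the board at most 29 mm above the table. Origin on the table under its centre.
- copper_edge (a point): Top centre of the chassis's +y side wall, 70 mm above the table, in the middle of the 100 mm long stretch that is clad in copper. x along the edge, y across the wall (outward), z up. The wall is 6 mm thick. The clip goes anywhere within 45 mm of here along the edge.
- guide_bore (a point): Centre of the mouth of the guide's hole, on the top face of the fixed white guide plate (56 x 56 x 18 mm, standing on four pillars on the board inside the chassis). Top face 68 mm above the table and 52 above the board. The hole is vertical, 20 mm in diameter, through the 18 mm plate; a copper pad lies under it on the board.
- probe: Loose probe, 90 g, upright at the start. Origin at the tip of its rod, z up along the rod. Steel rod 8 mm in diameter, 90 long; black flange 34 in diameter from z 90 to 95; red square handle 22 x 22, faces across x and y, from z 95 to 170. Grip the handle from above at about z 135. The flange rests on the stand's top, the rod hangs in the stand's hole.
- probe_band (a point): Centre of the red band on the probe's rod, 40 mm above the tip; the band is 12 mm tall. With the band's centre level with the guide's top face the tip is 12 mm above the board.
- probe_stand: Fixed grey stand, 70 x 70 x 95 high, with a vertical 12 mm hole through its middle. Origin on the table under its centre. Lift the probe straight up by 95 mm or more to clear it.
- meter: Bystander: yellow hand-held meter lying flat, 180 x 88 x 40 (46 over the dial), origin under its centre.
- screwdriver: Bystander: screwdriver lying on the table along its x.
- attenuator: Bystander: small aluminium attenuator box 60 x 32 x 28 with brass connectors at both ends (92 mm over all), origin under its centre.
- guide: The fixed white guide plate with its pillars; origin on the board (16 mm above the table) under the hole's centre. x and y along its sides.
Not all that is in view belongs to the job. What is shaped like the probe but green, turquoise or yellow is not meant.

How it is judged:
On the way, in this order (a step that is already met when the one before it is completed fails the run):
1. the sensor clip is seated on the copper-clad edge, let go, gripping the wall (x of clip in the frame of copper_edge between -0.045 and 0.045 m and y of clip in the frame of copper_edge between -0.008 and 0.008 m and z of clip in the frame of copper_edge between -0.004 and 0.008 m and angle between clip's own z axis and vertical below 0.2 rad and value of joint clip_jaw between -0.002 and 0.003 m and contact force between clip and chassis above 2 N and contact force between the fingers and clip below 0.1 N), for 0.3 s.
2. the probe is lifted out of its stand by the fingers (height (world z) of probe above 0.098 m and contact force between the fingers and probe above 1 N), for 0.1 s.
At the end, for the whole second after the job is handed in: Clip upright on the copper edge (45 mm along, under 8 mm above home), clamped, let go. Fingers hold the probe still (20 mm/s), within 0.1 rad of upright, tip and band within 4 mm of the hole's axis, band centre within 7 mm of the guide top's height (all of step 1 and horizontal distance between each of probe, probe_band and guide_bore below 0.004 m and z of probe_band in the frame of guide_bore between -0.007 and 0.007 m and angle between probe's own z axis and vertical below 0.1 rad and linear speed of probe below 0.02 m/s and contact force between the fingers and probe above 1 N); the arm keeps its last pose, push and grip.
It fails at once if the probe touches the guide, or the chassis, its board or parts (contact force between probe and guide above 0.2 N or contact force between probe and chassis above 0.2 N).
It fails at once if a bystander (meter, screwdriver, attenuator) is moved more than 20 mm (distance of any of meter, screwdriver, attenuator from where it was at the start of the episode above 0.02 m).
It also fails if it takes over 72 s, if anything falls off the work surface, if the arm or the gripper's body presses on something with over 40 N, if the wrist force passes 120 N, or if a joint passes its speed limit or range.

ROBOT

A 6-joint arm with a two-finger parallel gripper is mounted at the origin on the work surface. World frame = base frame: x ahead of the robot, y to its left, z up, the work surface at z = 0. Lengths are in m, angles in rad, forces in N, time in s.
With the tool pointing down it reaches from about 0.35 to 0.975 m from the base axis. Payload 4.9 kg.
Tool frame: the origin (TCP) lies between the finger pads, 19 mm behind the fingertips; this is the grasp point; z points along the fingers, y is the line along which they close (so a half turn about z gives the same grasp; the last joint's range is limited). The gripper opens to 85 mm and grips with 20 to 120 N. Pads are 22 mm wide; open, the fingers measure 114 mm over their backs; the gripper's body (76 mm by 85 mm) begins 54 mm behind the grasp point. The pads swing forward as they close: fully open they stand 13 mm farther back than shut.
Start: joints at [-0.119, 0.053, 1.613, -0, 1.476, -0.119], TCP at [0.625, 0, 0.25] pointing down, gripper open.
Joint ranges: [-3.01, 3.01], [-1.01, 2.22], [0.06, 2.58], [-1.02, 4.17], [0.09, 2.62], [-3.14, 3.14]. Speed limits (rad/s): [2.57, 2.57, 3.14, 3.14, 3.14, 3.14].

INTERFACE

Orientations are given as a unit quaternion [w, x, y, z].
In Python, from plant import manip gives the robot as it stands. The module is installed in compiled form; this text tells all that it offers.
- The arm moves only by the tool move_arm, never from a script. Its argument "rows" is a list of rows, each a list of 7 numbers: the shift along the tool's x, y, z in cm, then the turn, a rotation vector about the tool's x, y, z in degrees, then the opening, from -1 (shut) to 1 (fully open). In form: [[tx, ty, tz, ax, ay, az, jaw], ...]. A call has 1 to 20 rows; each row shifts and turns the commanded pose from where the row before left it, along the tool's axes as they then stand; what a row does not reach is not made up. A row lasts 1/12 s, in which the tool goes at most 41.7 mm and 7.16 degrees, less where a joint would pass 70% of its speed; a pose out of reach is approached as far as the arm can. A call is refused whole if a number of a shift passes 4.17 or a number of a turn 7.16, either way. A call with a gripper value outside its range is refused whole. The fingers move at their own pace and stop on an object; the grip force is fixed at half the most. Time passes only in rows, so rows that do not move let the fingers close. It gives the time, the measured TCP pose, the force, the opening and the grip force at its end, in the units of the state.
- manip.state(): the state, without advancing time (a new reading comes with each control period).
- manip.grab_frame(name): name is "scene" or "side" or "wrist"; returns a dict with "img" (384x512x3 uint8, blue, green, red), "mtx" (3x3 intrinsics, pixels), "k1" (the pictures are not rectified: a ray, as slopes to the right and down, at radius r is drawn at 1 + k1 r^2 times it, then the intrinsics apply), "R" (3x3) and "t" (3): a world point X has camera coordinates R X + t. Camera axes: x right, y down, z forward; pixel columns grow to the right and rows downward; lengths in m; the calibration is good to about 2 mm. A picture is of the moment at which its call begins. There is no depth.
- manip.job_done(): hands the job in; it is judged then, once.
The state is a dict: "time": time; "joint_pos": joint angles; "joint_vel": joint speeds; "joint_efforts": joint torques, N m; "tool_pos": TCP position; "tool_rot": TCP orientation; "contact_force": force on the tool from outside, world axes, zero at the start; "ft_torque": the same for the moment, N m; "gripper_width": opening from 0.0 (shut) to 1.0 (fully open); "grasp_force": force on a finger pad.
Only numpy, scipy, OpenCV 4.12 (cv2) and the standard library are available. Lean on these libraries where they do the work, as an engineer would, in place of code of your own. Each camera call takes 0.05 s, during which the arm holds its last target. There are 200 camera calls.

## Working session

There is one attempt and no reset: what is moved stays moved. The work goes in short steps, Python scripts to look and compute and a tool call to move; the robot and the scene stay as the last step left them, time stands still between calls to the robot, and variables do not carry over. Pictures are saved under pics/ and viewed, at most 10 in all, crops included, and the job is handed in when it is done.

Besides the shell and the picture viewer there is one more tool, called after "Request:" as a command line: name --pt "numbers of a row" for each row, then --argument value for the rest. move_arm: Moves the arm, as the interface text tells. Its arguments: {"type":"object","properties":{"rows":{"type":"array","items":{"type":"array","items":{"type":"number"}}}},"required":["rows"]}

```bash
mkdir -p pics; cat > h.py <<'E'
import numpy as np, cv2
from plant import manip
def ray(f,u,v):
    m=f["mtx"]; x,y=(u-m[0,2])/m[0,0],(v-m[1,2])/m[1,1]
    a,b=x,y
    for _ in range(30):
        s=1+f["k1"]*(a*a+b*b); a,b=x/s,y/s
    R=np.array(f["R"]);c=-R.T@np.array(f["t"]); d=R.T@np.array([a,b,1]); return c,d/np.linalg.norm(d)
def onz(f,u,v,z):
    c,d=ray(f,u,v); return c+d*(z-c[2])/d[2]
def tri(obs):
    A=np.zeros((3,3));b=np.zeros(3)
    for f,u,v in obs:
        c,d=ray(f,u,v);P=np.eye(3)-np.outer(d,d);A+=P;b+=P@c
    return np.linalg.solve(A,b)
def proj(f,X):
    p=np.array(f["R"])@np.array(X)+f["t"];a=p[:2]/p[2];a=a*(1+f["k1"]*(a@a));m=f["mtx"]
    return np.array([m[0,0]*a[0]+m[0,2],m[1,1]*a[1]+m[1,2]])
E
python3 - <<'E'
from h import *
import pickle
F={}
for n in ("scene","side","wrist"):
    f=manip.grab_frame(n);F[n]=f;c=-np.array(f["R"]).T@f["t"];print(n,c.round(3),f["k1"],f["mtx"][0,0])
pickle.dump(F,open("F0.pkl","wb"))
cv2.imwrite("pics/a1.png",cv2.resize(F["scene"]["img"],(800,600),interpolation=cv2.INTER_CUBIC))
cv2.imwrite("pics/a2.png",cv2.resize(F["side"]["img"],(800,600),interpolation=cv2.INTER_CUBIC))
E
```

```text
scene [1.028 0.517 0.881] -0.07479996489518348 348.53801300274506
side [ 0.046 -0.799  0.933] -0.15119511314623607 434.9554387472826
wrist [0.623 0.085 0.374] 0.00809168529758719 326.66846043082825
```

View pics/a1.png

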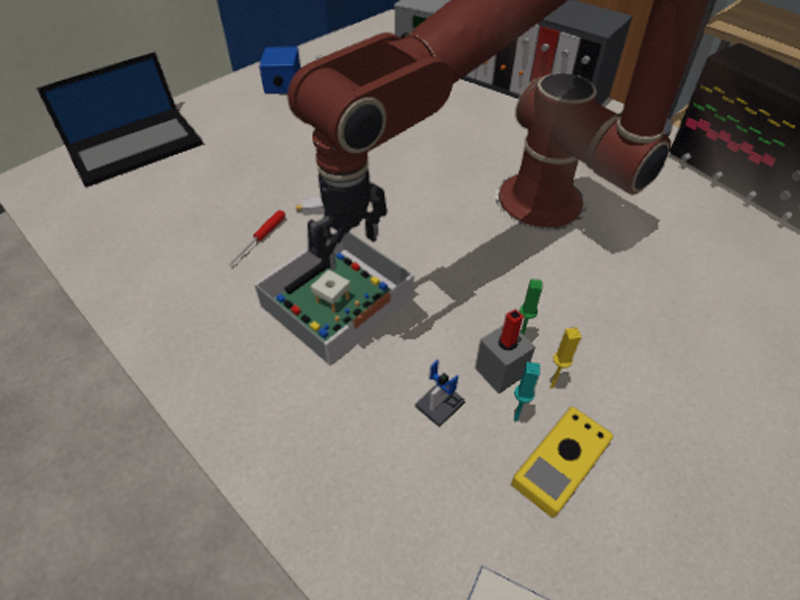

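View pics/a2.png

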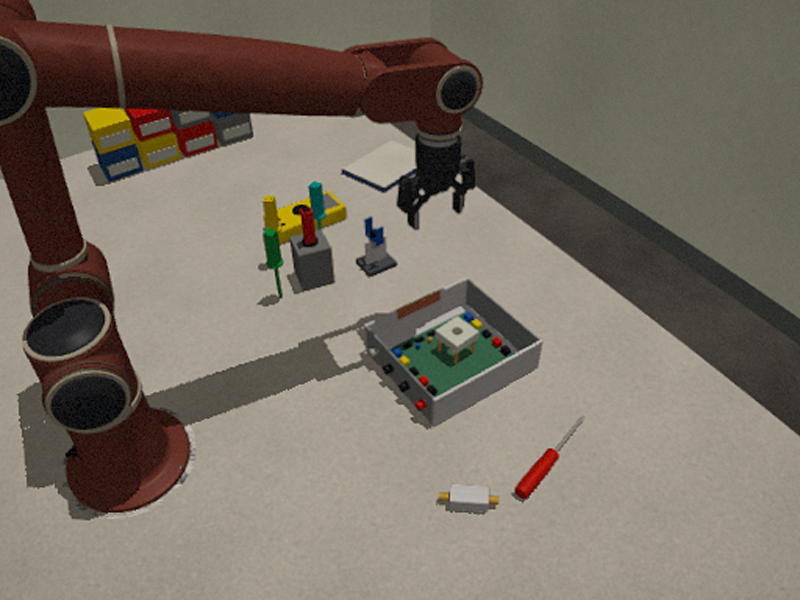

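Scene view (800-px scale): the clip is at (443,383), chassis at (335,295), guide at (330,287) and copper strip at (373,309). The probe-shaped candidates are red (511,328) in the grey stand, green (533,300), yellow (566,350) and turquoise (527,385). Red fits, being the only red handle and the only one in the stand. In the side view the red one is at (308,226), the clip at (374,240) and the guide at (457,332). I'll confirm in an enlarged composite.

```bash
cat > m.py <<'E'
from h import *
import pickle
F=pickle.load(open("F0.pkl","rb"))
def comps(n,lo,hi,box,mn=6):
    h=cv2.cvtColor(F[n]["img"],cv2.COLOR_BGR2HSV);m=cv2.inRange(h,lo,hi)
    x0,y0,x1,y1=box;k=np.zeros_like(m);k[y0:y1,x0:x1]=m[y0:y1,x0:x1]
    N,l,s,c=cv2.connectedComponentsWithStats(k)
    return [(s[i].tolist(),c[i].round(1).tolist(),cv2.minAreaRect(np.argwhere(l==i)[:,::-1].astype(np.float32))) for i in range(1,N) if s[i,4]>=mn]
sb={"scene":(160,160,400,300),"side":(160,110,350,280)}
for n in sb:
    print(n)
    for nm,lo,hi in (("blue",(105,120,50),(130,255,255)),("red",(0,190,90),(4,255,255)),("copper",(4,90,60),(14,215,230))):
        for c in comps(n,lo,hi,sb[n]):
            print(nm,c[0],c[1],[np.round(q,1).tolist() for q in c[2]])
E
python3 m.py
python3 - <<'E'
from h import *
import pickle
F=pickle.load(open("F0.pkl","rb"))
def cr(n,x,y,w,h):return cv2.resize(F[n]["img"][y:y+h,x:x+w],(400,300),interpolation=cv2.INTER_CUBIC)
a=np.hstack([cr("scene",258,172,104,78),cr("scene",160,148,112,84)])
b=np.hstack([cr("side",165,110,100,75),cr("side",230,174,120,90)])
cv2.imwrite("pics/b.png",np.vstack([a,b]))
E
```

```text
scene
blue [215, 162, 5, 4, 13] [217.2, 163.6] [[217.3, 163.8], [4.2, 2.1], 45.0]
blue [243, 181, 5, 5, 19] [244.8, 182.9] [[245.0, 183.0], [4.0, 4.0], 90.0]
blue [177, 188, 5, 5, 19] [179.0, 190.4] [[179.0, 190.0], [4.0, 4.0], 90.0]
blue [221, 197, 2, 4, 6] [221.7, 198.5] [[221.5, 198.5], [3.0, 1.0], 90.0]
blue [204, 208, 6, 8, 32] [206.9, 211.8] [[206.5, 211.5], [7.0, 5.0], 90.0]
blue [275, 231, 18, 22, 119] [283.4, 243.1] [[283.5, 241.4], [21.0, 11.6], 40.6]
red [225, 169, 5, 4, 12] [227.0, 170.1] [[226.8, 169.8], [3.5, 2.8], 45.0]
red [187, 196, 5, 5, 17] [188.6, 197.8] [[188.3, 197.8], [4.2, 3.5], 45.0]
red [321, 201, 14, 21, 114] [325.6, 210.0] [[325.5, 209.5], [8.5, 21.9], 26.6]
copper [226, 187, 24, 23, 154] [238.0, 197.7] [[237.6, 198.0], [5.3, 30.3], 51.3]
side
blue [221, 110, 6, 3, 6] [223.5, 111.0] [[223.5, 111.0], [5.4, 0.4], 26.6]
blue [234, 139, 11, 18, 96] [238.9, 148.2] [[239.0, 147.5], [17.0, 10.0], 90.0]
blue [297, 199, 6, 7, 30] [299.6, 202.3] [[299.5, 202.0], [6.0, 5.0], 90.0]
blue [266, 219, 3, 5, 8] [266.9, 220.8] [[266.7, 220.9], [1.9, 3.8], 18.4]
blue [251, 223, 6, 6, 28] [253.7, 225.1] [[253.5, 225.5], [5.0, 5.0], 90.0]
red [192, 134, 8, 6, 16] [195.3, 136.1] [[195.2, 136.8], [7.2, 4.8], 9.5]
red [197, 138, 3, 3, 7] [197.9, 139.0] [[198.0, 139.0], [2.0, 2.0], 90.0]
red [196, 142, 5, 3, 6] [197.8, 143.3] [[198.1, 143.8], [3.6, 2.2], 26.6]
red [196, 150, 5, 5, 10] [197.7, 152.2] [[198.3, 152.1], [3.8, 3.8], 18.4]
red [316, 216, 5, 4, 15] [317.9, 217.5] [[318.0, 217.5], [3.0, 4.0], 90.0]
red [268, 241, 6, 6, 22] [270.8, 243.1] [[270.8, 243.3], [5.7, 3.5], 45.0]
red [266, 257, 6, 5, 18] [268.9, 258.6] [[268.5, 259.0], [4.0, 5.0], 90.0]
copper [254, 186, 28, 18, 171] [267.6, 194.5] [[267.9, 194.4], [5.7, 30.7], 65.0]
```

View pics/b.png

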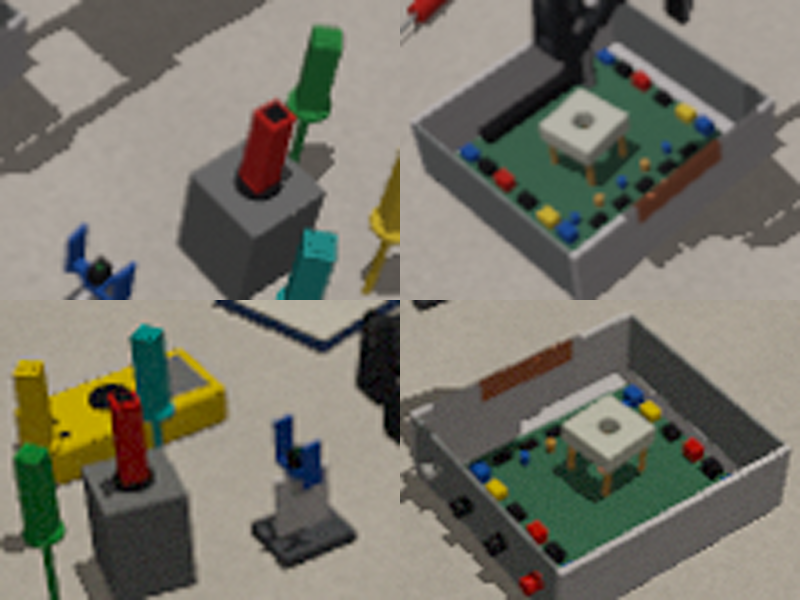

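The crop confirms the red-handled probe (handle top ≈(276,112) in the crop), seated in the grey stand. The clip is on its post and the copper strip is on the far chassis wall. Next I'll turn these pixels into points.

```bash
python3 - <<'E'
from h import *
import pickle
F=pickle.load(open("F0.pkl","rb"));S,D=F["scene"],F["side"]
s1=lambda u,v:(258+u/3.846,172+v/3.846)
s2=lambda u,v:(160+(u-400)/3.571,148+v/3.571)
d1=lambda u,v:(165+u/4,110+(v-300)/4)
d2=lambda u,v:(230+(u-400)/3.333,174+(v-300)/3.333)
def P(n,a,b,z):
    print(n,"sc",onz(S,*a,z)[:2].round(4),"si",onz(D,*b,z)[:2].round(4),"tri",tri([(S,*a),(D,*b)]).round(4))
P("guide",s2(583,120),d2(608,427),.068)
P("chas ++",s2(574,256),d2(630,318),.07)
P("chas right",s2(772,103),d2(412,410),.07)
P("chas left",s2(413,127),d2(788,448),.07)
P("cop a",s2(637,213),d2(573,342),.07)
P("cop b",s2(720,143),d2(481,385),.07)
P("tab-lo",s1(77,228),d1(314,446),.112)
P("tab-hi",s1(125,265),d1(284,418),.112)
P("tab-lo'",s1(77,228),d1(284,418),.112)
P("tab-hi'",s1(125,265),d1(314,446),.112)
P("probetop",s1(275,110),d1(124,396),.175)
st=[onz(S,*s1(*q),.095)[:2].round(3) for q in((190,178),(252,236),(323,190),(262,130))];print("stand",st)
W=F["wrist"];print(W["R"].round(3),manip.state()["tool_rot"],manip.state()["gripper_width"])
cv2.imwrite("pics/c.png",W["img"])
E
```

```text
guide sc [ 0.6031 -0.1027] si [ 0.6015 -0.1099] tri [ 0.6025 -0.1063  0.0645]
chas ++ sc [0.7053 0.0064] si [ 0.702  -0.0069] tri [7.047e-01 6.000e-04 6.340e-02]
chas right sc [0.4722 0.0028] si [ 0.4716 -0.0022] tri [0.4718 0.0008 0.0678]
chas left sc [ 0.7152 -0.2013] si [ 0.7117 -0.2149] tri [ 0.7144 -0.2093  0.0633]
cop a sc [0.6402 0.0098] si [ 0.6386 -0.0055] tri [0.6401 0.0031 0.0632]
cop b sc [0.538  0.0037] si [ 0.5383 -0.0081] tri [ 0.5383 -0.0013  0.0653]
tab-lo sc [0.6171 0.1923] si [0.6199 0.1835] tri [0.6191 0.1893 0.1096]
tab-hi sc [0.6165 0.2357] si [0.6198 0.2306] tri [0.6186 0.2339 0.1112]
tab-lo' sc [0.6171 0.1923] si [0.6198 0.2306] tri [0.6161 0.2037 0.1269]
tab-hi' sc [0.6165 0.2357] si [0.6199 0.1835] tri [0.6217 0.2197 0.0937]
probetop sc [0.4845 0.2499] si [0.4878 0.2464] tri [0.4867 0.2489 0.1749]
stand [array([0.518, 0.214]), array([0.526, 0.277]), array([0.458, 0.29 ]), array([0.445, 0.224])]
[[ 1.    -0.001 -0.002]
 [ 0.    -0.945  0.327]
 [-0.002 -0.327 -0.945]] [-6.42086994e-04  7.07114892e-01  7.07098211e-01 -4.87445166e-04] 0.9989833242106836
```

View pics/c.png

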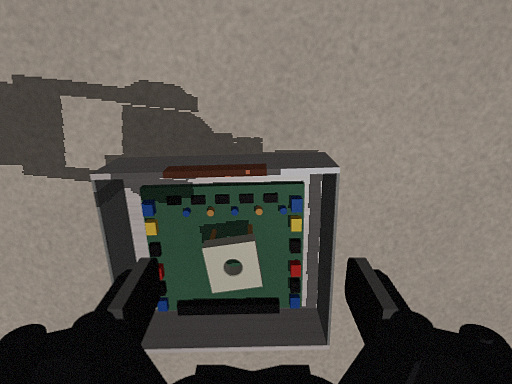

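The wrist view shows the guide hole at (233,267) and the copper inner strip running from (163,171) to (267,168). The clip tabs are 45 mm apart at z≈0.110 and the probe top is at z 0.175, so both agree with the given sizes. I'm moving over the clip, turned 90°, while I measure the chassis from this frame.

```bash
python3 - <<'E'
from h import *
import pickle
F=pickle.load(open("F0.pkl","rb"));W=F["wrist"]
h=cv2.cvtColor(W["img"],cv2.COLOR_BGR2HSV)
m=cv2.inRange(h,(4,90,40),(14,255,230));m[190:]=0
N,l,s,c=cv2.connectedComponentsWithStats(m);i=1+np.argmax(s[1:,4]);print("copper",s[i],c[i])
for u,v in((163,168),(267,165),(163,177),(267,174),(95,172),(337,169),(233,267)):print((u,v),onz(W,u,v,.07)[:2].round(4),onz(W,u,v,.068)[:2].round(4))
# white guide top & hole
m=cv2.inRange(h,(0,0,110),(179,60,255));k=np.zeros_like(m);k[232:300,195:270]=m[232:300,195:270]
ct,_=cv2.findContours(k,cv2.RETR_EXTERNAL,2);g=max(ct,key=cv2.contourArea)
r=cv2.minAreaRect(g);print("guide",r,onz(W,*r[0],.068).round(4));b=cv2.boxPoints(r)
q=[onz(W,*p,.068)[:2] for p in b];print(np.round(q,4))
f=np.zeros_like(m);cv2.drawContours(f,[g],-1,255,-1);ho=cv2.erode(f,np.ones((7,7)))&~m
mm=cv2.moments(ho,True);u,v=mm["m10"]/mm["m00"],mm["m01"]/mm["m00"];print("hole",u,v,mm["m00"],onz(W,u,v,.068).round(4))
E
```

```text
copper [ 163  163  104   15 1193] [214.73763621 170.65884325]
(163, 168) [0.5371 0.0044] [0.5365 0.0039]
(267, 165) [0.6368 0.0074] [0.6369 0.0069]
(163, 177) [ 0.5363 -0.0046] [ 0.5357 -0.0052]
(267, 174) [ 0.6369 -0.0015] [ 0.637  -0.0021]
(95, 172) [4.714e-01 4.000e-04] [ 4.704e-01 -1.000e-04]
(337, 169) [0.7039 0.0034] [0.7045 0.0029]
(233, 267) [ 0.6021 -0.1046] [ 0.6019 -0.1058]
guide ((231.92001342773438, 266.9400329589844), (46.24477767944336, 54.44721984863281), 81.8698959350586) [ 0.6008 -0.1058  0.068 ]
[[ 0.5694 -0.0828]
 [ 0.6261 -0.0737]
 [ 0.6334 -0.1297]
 [ 0.5738 -0.1398]]
hole 232.58634538152612 266.7951807228916 249.0 [ 0.6015 -0.1056  0.068 ]
```

Request:
move_arm --pt "3.5 -0.1 0 0 0 0 1" --pt "3.5 -0.1 0 0 0 0 1" --pt "3.5 -0.1 0 0 0 0 1" --pt "3.5 -0.1 0 0 0 0 1" --pt "3.5 -0.1 0 0 0 0 1" --pt "3.5 -0.1 0 0 0 0 1" --pt "0 0 0 0 0 7 1" --pt "0 0 0 0 0 7 1" --pt "0 0 0 0 0 7 1" --pt "0 0 0 0 0 7 1" --pt "0 0 0 0 0 7 1" --pt "0 0 0 0 0 7 1" --pt "0 0 0 0 0 7 1" --pt "0 0 0 0 0 7 1" --pt "0 0 0 0 0 7 1" --pt "0 0 0 0 0 7 1" --pt "0 0 0 0 0 7 1" --pt "0 0 0 0 0 7 1" --pt "0 0 0 0 0 6 1" --pt "0 0 0 0 0 0 1"

```text
time: 1.82
tool_pos: [0.6188, 0.21, 0.2495]
tool_rot: [0.0, 1.0, -0.001, -0.0]
contact_force: [0.2, 0.5, -0.1]
gripper_width: 1.004
grasp_force: 0.0
```

```bash
python3 - <<'E'
from h import *
import pickle
W=manip.grab_frame("wrist");pickle.dump(W,open("F1.pkl","wb"))
print((-W["R"].T@W["t"]).round(3),manip.state()["tool_rot"].__repr__())
h=cv2.cvtColor(W["img"],cv2.COLOR_BGR2HSV)
m=cv2.inRange(h,(105,120,50),(130,255,255))
N,l,s,c=cv2.connectedComponentsWithStats(m)
for i in range(1,N):
    if s[i,4]>20:
        b=cv2.boxPoints(cv2.minAreaRect(np.argwhere(l==i)[:,::-1].astype(np.float32)))
        print(s[i],c[i].round(1),b.round(1).tolist(),[onz(W,*p,.112)[:2].round(4).tolist() for p in b])
u,v=proj(W,[.619,.2115,.112]).astype(int);print(u,v)
y,x=max(0,min(v-100,184)),max(0,min(u-133,246))
print(x,y)
cv2.imwrite("pics/d.png",cv2.resize(W["img"][y:y+200,x:x+266],(798,600),interpolation=cv2.INTER_CUBIC))
E
```

```text
[0.702 0.21  0.374] array([ 8.94322641e-05,  9.99999327e-01,  1.08636762e-03, -3.96926175e-04])
[498 102  14  13 167] [505.1 108.2] [[498.0, 102.0], [511.0, 102.0], [511.0, 114.0], [498.0, 114.0]] [[0.6844, 0.0203], [0.6844, 0.0103], [0.6753, 0.008], [0.6754, 0.0181]]
[505 119   7   8  45] [508.2 122.8] [[505.0, 119.0], [511.0, 119.0], [511.0, 126.0], [505.0, 126.0]] [[0.6715, 0.0117], [0.6715, 0.007], [0.6661, 0.0056], [0.6661, 0.0103]]
[226 165  43  19 317] [249.7 173.7] [[226.0, 165.0], [268.0, 165.0], [268.0, 183.0], [226.0, 183.0]] [[0.6351, 0.2317], [0.635, 0.197], [0.6194, 0.1968], [0.6195, 0.2321]]
[494 171   7   7  40] [496.9 174.2] [[494.0, 171.0], [500.0, 171.0], [500.0, 177.0], [494.0, 177.0]] [[0.6293, 0.0101], [0.6293, 0.0051], [0.6241, 0.0039], [0.6242, 0.0088]]
[219 175   6  21  96] [221.6 185. ] [[218.8000030517578, 175.0], [223.39999389648438, 174.6999969482422], [224.60000610351562, 194.89999389648438], [220.0, 195.1999969482422]] [[0.6265, 0.2379], [0.6267, 0.2341], [0.6089, 0.2336], [0.6086, 0.2375]]
[271 175   5  21  88] [273.3 184.9] [[271.0, 175.0], [275.0, 175.0], [275.0, 195.0], [271.0, 195.0]] [[0.6264, 0.1944], [0.6264, 0.1911], [0.6087, 0.1907], [0.6087, 0.1941]]
[483 218   8   7  37] [486.5 220.9] [[482.5, 221.5], [487.0, 217.0], [490.5, 220.5], [486.0, 225.0]] [[0.5837, 0.0091], [0.588, 0.0062], [0.5847, 0.0024], [0.5804, 0.0053]]
[467 250  16  10 129] [474.5 254.3] [[467.0, 250.0], [482.0, 250.0], [482.0, 259.0], [467.0, 259.0]] [[0.5557, 0.0166], [0.5557, 0.0032], [0.5464, 0.0011], [0.5464, 0.0147]]
250 183
117 83
```

View pics/d.png

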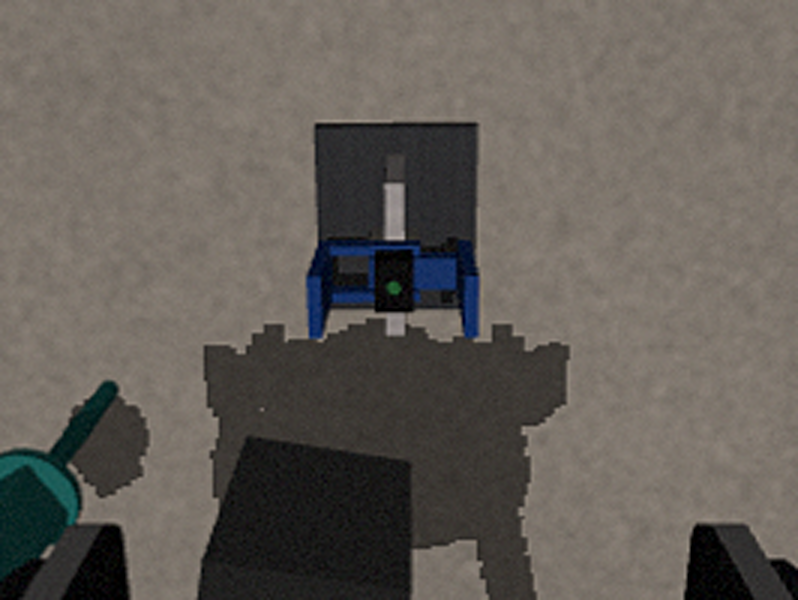

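The tabs are at wrist pixels (221,185) and (273,185), 47 mm over both as given. The clip centre is ≈(0.618, 0.2135) with yaw ≈0. I'm descending and squeezing.

Request:
move_arm --pt "-0.1 -0.35 2 0 0 0 1" --pt "0 0 2.5 0 0 0 1" --pt "0 0 2.5 0 0 0 1" --pt "0 0 2.5 0 0 0 1" --pt "0 0 2 0 0 0 1" --pt "0 0 1.5 0 0 0 1" --pt "0 0 1 0 0 0 1" --pt "0 0 0.9 0 0 0 1" --pt "0 0 0 0 0 0 1" --pt "0 0 0 0 0 0 -1" --pt "0 0 0 0 0 0 -1" --pt "0 0 0 0 0 0 -1" --pt "0 0 0 0 0 0 -1" --pt "0 0 0 0 0 0 -1" --pt "0 0 0 0 0 0 -1" --pt "0 0 0 0 0 0 -1" --pt "0 0 0 0 0 0 -1" --pt "0 0 0 0 0 0 -1"

```text
time: 3.37
tool_pos: [0.6203, 0.2139, 0.1049]
tool_rot: [-0.001, 1.0, 0.0, 0.003]
contact_force: [-0.7, -0.6, 6.8]
gripper_width: 0.396
grasp_force: 62.3
```

Request:
move_arm --pt "0 0 -0.5 0 0 0 -1" --pt "0 0 -1 0 0 0 -1" --pt "0 0 -1.5 0 0 0 -1" --pt "0 0 -2 0 0 0 -1" --pt "0 0 -2 0 0 0 -1" --pt "0 0 -2 0 0 0 -1" --pt "0 0 -2 0 0 0 -1" --pt "0 0 -1.5 0 0 0 -1" --pt "0 0 0 0 0 0 -1" --pt "0 0 0 0 0 0 -1"

```text
time: 4.2
tool_pos: [0.6185, 0.2136, 0.2276]
tool_rot: [-0.0, 1.0, 0.0, 0.001]
contact_force: [0.3, -0.7, -0.6]
gripper_width: 0.391
grasp_force: 60.5
```

```bash
cat > clip.py <<'E'
from h import *
def look(W,z=.112,mn=40):
    h=cv2.cvtColor(W["img"],cv2.COLOR_BGR2HSV)
    m=cv2.inRange(h,(105,120,50),(130,255,255));o=[]
    N,l,s,c=cv2.connectedComponentsWithStats(m)
    for i in range(1,N):
        if s[i,4]>mn:
            print(s[i],c[i].round(1),onz(W,*c[i],z)[:2].round(4))
E
python3 - <<'E'
from h import *
import pickle
G={n:manip.grab_frame(n) for n in("wrist","side","scene")};pickle.dump(G,open("F2.pkl","wb"))
s=manip.state();print(s["tool_pos"],s["gripper_width"])
T=s["tool_pos"]
def cr(n,r):
    u,v=proj(G[n],[T[0],T[1],T[2]-.02]).astype(int);w,h=int(r*4/3),r
    x,y=max(0,min(u-w//2,512-w)),max(0,min(v-h//2,384-h));print(n,x,y,400/w)
    return cv2.resize(G[n]["img"][y:y+h,x:x+w],(400,300),interpolation=cv2.INTER_CUBIC)
cv2.imwrite("pics/e.png",np.vstack([np.hstack([cr("wrist",150),cr("side",75)]),np.hstack([cr("scene",75),cv2.resize(G["wrist"]["img"],(400,300))])]))
E
```

```text
[0.6170587  0.21328962 0.22396201] 0.3964909943161283
wrist 153 178 2.0
side 186 81 4.0
scene 236 177 4.0
```

View pics/e.png

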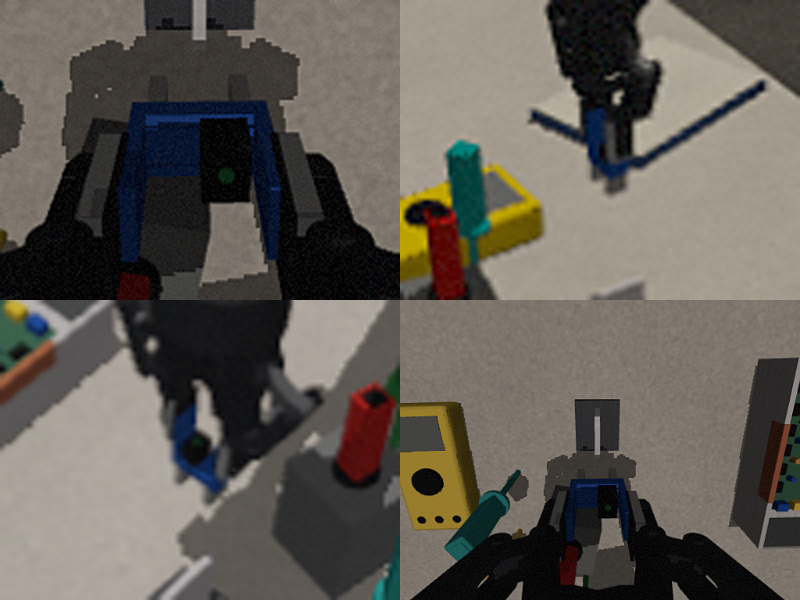

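The clip is held squeezed between the tabs and lifted clear of the post (wrist crop, tabs at ≈(222,265) and (286,265) full-res). Now hovering over the copper edge.

Request:
move_arm --pt "-0.3 2 0 0 0 0 -1" --pt "-0.4 3 0 0 0 0 -1" --pt "-0.5 3.5 0 0 0 0 -1" --pt "-0.5 3.5 0 0 0 -0.7 -1" --pt "-0.5 3.5 0 0 0 -1 -1" --pt "-0.4 3 0 0 0 0 -1" --pt "-0.3 2 0 0 0 0 -1" --pt "0 0.8 1 0 0 0 -1" --pt "0 0 1 0 0 0 -1" --pt "0 0 0 0 0 0 -1" --pt "0 0 0 0 0 0 -1"

```text
time: 5.27
tool_pos: [0.59, 0.0015, 0.2034]
tool_rot: [-0.001, 1.0, 0.015, -0.002]
contact_force: [0.8, 0.7, -0.6]
gripper_width: 0.392
grasp_force: 60.5
```

```bash
python3 - <<'E'
from h import *
import pickle
W=manip.grab_frame("wrist");pickle.dump(W,open("F3.pkl","wb"));s=manip.state();T=s["tool_pos"];print(T,s["tool_rot"],s["gripper_width"])
cv2.imwrite("pics/f.png",cv2.resize(W["img"],(800,600),interpolation=cv2.INTER_CUBIC))
for X in((T[0],T[1],T[2]-.035),(.68,0,.07),(.64,0,.07),(.588,0,.07)):print(X,proj(W,X)*1.5625)
E
```

```text
[0.59065477 0.0016099  0.20455233] [-3.92914644e-04  9.99877616e-01  1.55948537e-02 -1.18256068e-03] 0.3948225424611044
(np.float64(0.5906547720279329), np.float64(0.0016098989910957914), np.float64(0.1695523334934188)) [394.59826031 375.54668542]
(0.68, 0, 0.07) [403.83159521 107.5185209 ]
(0.64, 0, 0.07) [400.90396184 193.41510821]
(0.588, 0, 0.07) [397.53212609 292.39530307]
```

View pics/f.png

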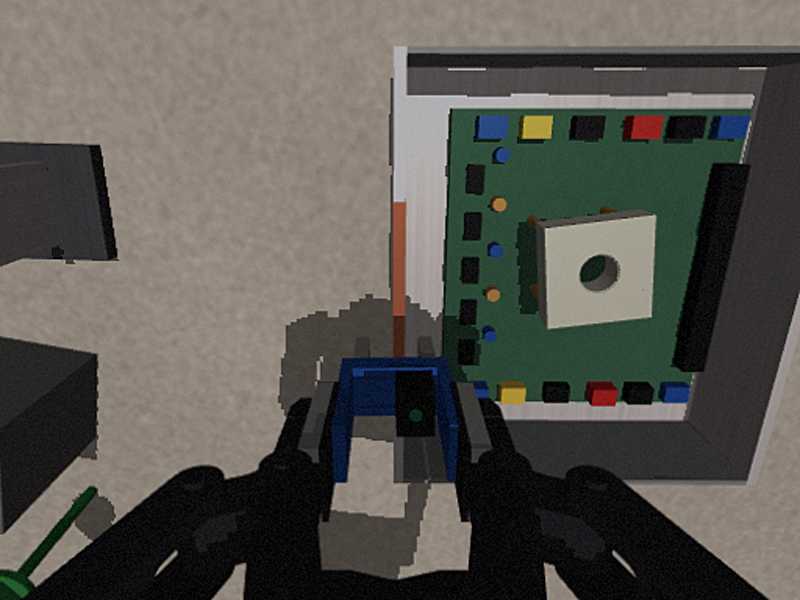

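The copper starts at (399,203) and the wall top centre runs along u≈399, so the wall is at y≈-0.0005 near x=0.59. The jaws are centred at (394,347), y≈0.0016. I'll shift 2 mm and push down.

Request:
move_arm --pt "0 0.2 1.5 0 0 0 -1" --pt "0 0 2 0 0 0 -1" --pt "0 0 2 0 0 0 -1" --pt "0 0 1.5 0 0 0 -1" --pt "0 0 1 0 0 0 -1" --pt "0 0 0.5 0 0 0 -1" --pt "0 0 0.5 0 0 0 -1" --pt "0 0 0.4 0 0 0 -1" --pt "0 0 0.3 0 0 0 -1" --pt "0 0 0.2 0 0 0 -1" --pt "0 0 0 0 0 0 -1" --pt "0 0 0 0 0 0 -1" --pt "0 0 0 0 0 0 -1" --pt "0 0 0 0 0 0 -1"

```text
time: 6.48
tool_pos: [0.5915, -0.0018, 0.1075]
tool_rot: [0.0, 1.0, 0.015, 0.0]
contact_force: [0.1, -0.5, -0.0]
gripper_width: 0.395
grasp_force: 60.5
```

Request:
move_arm --pt "0 -0.1 0.2 0 0 0 -1" --pt "0 0 0.2 0 0 0 -1" --pt "0 0 0.2 0 0 0 -1" --pt "0 0 0 0 0 0 -1" --pt "0 0 0 0 0 0 -1"

```text
time: 6.9
tool_pos: [0.5919, -0.0007, 0.1048]
tool_rot: [0.0, 1.0, 0.015, 0.0]
contact_force: [-8.2, 1.0, 16.0]
gripper_width: 0.395
grasp_force: 64.0
```

Contact at 16 N, and the height matches fully home. Releasing now.

Request:
move_arm --pt "0 0 0 0 0 0 1" --pt "0 0 0 0 0 0 1" --pt "0 0 0 0 0 0 1" --pt "0 0 0 0 0 0 1" --pt "0 0 0 0 0 0 1" --pt "0 0 0 0 0 0 1" --pt "0 0 0 0 0 0 1" --pt "0 0 0 0 0 0 1" --pt "0 0 0 0 0 0 1" --pt "0 0 -1 0 0 0 1" --pt "0 0 -2 0 0 0 1" --pt "0 0 -3 0 0 0 1" --pt "0 0 -3 0 0 0 1" --pt "0 0 -3 0 0 0 1" --pt "0 0 -2 0 0 0 1" --pt "0 0 -1 0 0 0 1" --pt "0 0 0 0 0 0 1"

```text
time: 8.32
tool_pos: [0.5927, -0.0009, 0.2552]
tool_rot: [0.0, 1.0, 0.015, 0.003]
contact_force: [0.5, 0.4, 0.5]
gripper_width: 1.002
grasp_force: 0.0
```

```bash
python3 - <<'E'
from h import *
import pickle
G={n:manip.grab_frame(n) for n in("wrist","side","scene")};pickle.dump(G,open("F4.pkl","wb"))
s=manip.state();print(s["tool_pos"],s["gripper_width"])
def cr(n,r):
    u,v=proj(G[n],[.59,0,.09]).astype(int);w,h=int(r*4/3),r
    x,y=max(0,min(u-w//2,512-w)),max(0,min(v-h//2,384-h));print(n,x,y,400/w)
    return cv2.resize(G[n]["img"][y:y+h,x:x+w],(400,300),interpolation=cv2.INTER_CUBIC)
cv2.imwrite("pics/g.png",np.vstack([np.hstack([cr("wrist",150),cr("side",75)]),np.hstack([cr("scene",75),cv2.resize(G["scene"]["img"],(400,300))])]))
E
```

```text
[ 0.59029949 -0.00064694  0.24906954] 0.999874836894446
wrist 151 103 2.0
side 217 149 4.0
scene 186 155 4.0
```

View pics/g.png

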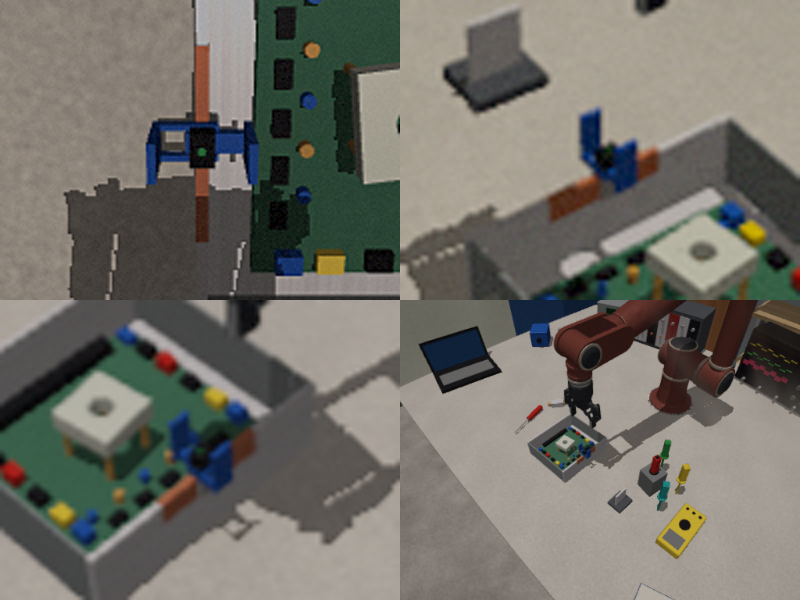

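Wrist, side and scene crops show the clip sitting upright on the copper strip, jaws clamped and fingers off. I'll check its height and locate the probe's neighbours.

```bash
python3 - <<'E'
from h import *
import pickle
G=pickle.load(open("F4.pkl","rb"));S,D,W=G["scene"],G["side"],G["wrist"]
print("tab+y",tri([(D,264.5,177),(S,240.5,190)]).round(4),"tab-y",tri([(D,217+225/4,149+143/4),(S,186+182/4,155+117/4)]).round(4))
k=1.5625
for n,a,b in(("green",(535,283),(271,230)),("yellow",(572,331),(270,198)),("turq",(530,366),(316,185))):
    print(n,tri([(S,a[0]/k,a[1]/k),(D,b[0]/k,b[1]/k)]).round(3))
for nm in("F3.pkl","F4.pkl","F0.pkl"):
    W=pickle.load(open(nm,"rb"));W=W if "img" in W else W["wrist"]
    p=proj(W,[.6015,-.1056,.068]).astype(int);h=cv2.cvtColor(W["img"],cv2.COLOR_BGR2HSV)
    m=cv2.inRange(h,(0,0,110),(179,60,255));N,l,s,c=cv2.connectedComponentsWithStats(m)
    k0=l[p[1]-18,p[0]+3];f=(l==k0).astype(np.uint8)*255
    ct,_=cv2.findContours(f,cv2.RETR_CCOMP,2)
    hs=[q for q in ct if 150<cv2.contourArea(q)<900]
    for q in hs:
        e=cv2.fitEllipse(q);print(nm,p,np.round(e[0],1),np.round(e[1],1),onz(W,*e[0],.068).round(4))
E
```

```text
tab+y [0.5895 0.0176 0.1142] tab-y [ 0.5923 -0.0209  0.1108]
green [0.401 0.231 0.17 ]
yellow [0.446 0.337 0.169]
turq [0.549 0.328 0.168]
F3.pkl [382 174] [383.1 174.3] [23.7 27.4] [ 0.6017 -0.1058  0.068 ]
F4.pkl [359 164] [359.5 164. ] [20.7 23.2] [ 0.6016 -0.1059  0.068 ]
F0.pkl [232 266] [232.5 266.9] [17.9 20.1] [ 0.6014 -0.1057  0.068 ]
```

Request:
move_arm --pt "-0.4 -2 0 0 0 0 1" --pt "-1 -3.5 0 0 0 0 1" --pt "-1.3 -3.5 0 0 0 0 1" --pt "-1.5 -3.5 0 0 0 0 1" --pt "-1.5 -3.5 0 0 0 0 1" --pt "-1.5 -3.5 0 0 0 0 1" --pt "-0.8 -3 0 0 0 0 1" --pt "-0.4 -1.5 0 0 0 0 1" --pt "0 -0.5 -1 0 0 0 1" --pt "0 0 0 0 0 0 1" --pt "0 0 0 0 0 0 1"

```text
time: 9.38
tool_pos: [0.5003, 0.2412, 0.2609]
tool_rot: [0.0, 1.0, 0.015, 0.0]
contact_force: [-1.4, 0.0, 0.1]
gripper_width: 0.998
grasp_force: 0.0
```

```bash
python3 - <<'E'
from h import *
import pickle
W=manip.grab_frame("wrist");pickle.dump(W,open("F5.pkl","wb"));s=manip.state();print(s["tool_pos"])
h=cv2.cvtColor(W["img"],cv2.COLOR_BGR2HSV)
m=cv2.inRange(h,(0,150,40),(6,255,255))|cv2.inRange(h,(174,150,40),(179,255,255))
N,l,st,c=cv2.connectedComponentsWithStats(m)
for i in range(1,N):
    if st[i,4]>40: print(st[i],c[i].round(1))
u,v=proj(W,[.4867,.2489,.175]).astype(int);print(u,v)
y,x=max(0,min(v-60,264)),max(0,min(u-80,352));print(x,y)
cv2.imwrite("pics/i.png",cv2.resize(W["img"][y:y+120,x:x+160],(800,600),interpolation=cv2.INTER_CUBIC))
E
```

```text
[0.50037022 0.24073383 0.26073375]
[ 224  180   35   62 1288] [242.9 207.2]
240 224
160 164
```

View pics/i.png

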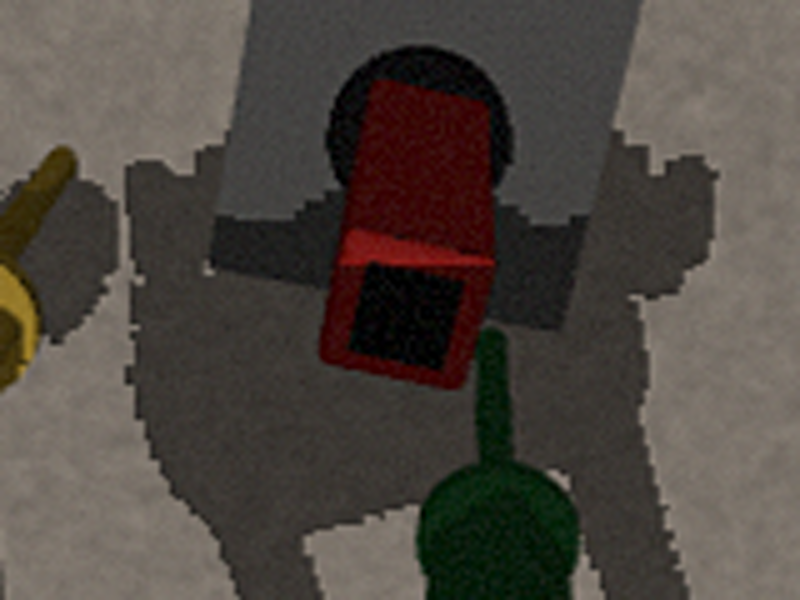

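The red handle's top face has crop corners (320,360), (462,388), (495,262) and (346,232), with the black inset in the middle. It stands in the stand and is slightly yawed.

```bash
python3 - <<'E'
from h import *
import pickle
W=pickle.load(open("F5.pkl","rb"))
q=np.array([onz(W,160+u/5,164+v/5,.175)[:2] for u,v in((320,360),(462,388),(495,262),(346,232))])
print(q.round(4),q.mean(0).round(4))
for i in range(4):
    d=q[(i+1)%4]-q[i];print(np.linalg.norm(d).round(4),np.degrees(np.arctan2(d[1],d[0])).round(1))
# flange/stand top centre check
print(onz(W,160+420/5,164+135/5,.1)[:2].round(4))
s=manip.state();from scipy.spatial.transform import Rotation as R
w=s["tool_rot"];M=R.from_quat([w[1],w[2],w[3],w[0]]).as_matrix();print(M.round(3))
c=q.mean(0);print("tool shift cm",M.T@(np.r_[c,.140]-s["tool_pos"])*100)
E
```

```text
[[0.477  0.2608]
 [0.4731 0.2404]
 [0.4929 0.2363]
 [0.4969 0.2572]] [0.485  0.2487]
0.0208 -100.8
0.0202 -11.5
0.0213 79.3
0.0202 169.7
[0.4858 0.2484]
[[ 1.     0.029 -0.   ]
 [ 0.029 -1.    -0.001]
 [-0.     0.001 -1.   ]]
tool shift cm [-1.51306126 -0.84799944 12.07327531]
```

Request:
move_arm --pt "-1.5 -0.85 0 0 0 0 1" --pt "0 0 1 0 0 6.2 1" --pt "0 0 2 0 0 6.2 1" --pt "0 0 2 0 0 0 1" --pt "0 0 2 0 0 0 1" --pt "0 0 2 0 0 0 1" --pt "0 0 1.6 0 0 0 1" --pt "0 0 1 0 0 0 1" --pt "0 0 0.5 0 0 0 1" --pt "0 0 0 0 0 0 1" --pt "0 0 0 0 0 0 1" --pt "0 0 0 0 0 0 1"

```text
time: 10.43
tool_pos: [0.4855, 0.2499, 0.1414]
tool_rot: [-0.001, 0.996, -0.093, 0.001]
contact_force: [-0.2, -0.6, -0.3]
gripper_width: 1.0
grasp_force: 0.0
```

Request:
move_arm --pt "0 0.1 0 0 0 0 1" --pt "0 0 0 0 0 0 -1" --pt "0 0 0 0 0 0 -1" --pt "0 0 0 0 0 0 -1" --pt "0 0 0 0 0 0 -1" --pt "0 0 0 0 0 0 -1" --pt "0 0 0 0 0 0 -1" --pt "0 0 0 0 0 0 -1" --pt "0 0 0 0 0 0 -1" --pt "0 0 0 0 0 0 -1" --pt "0 0 0 0 0 0 -1" --pt "0 0 0 0 0 0 -1"

```text
time: 11.43
tool_pos: [0.4846, 0.2488, 0.1401]
tool_rot: [-0.0, 0.996, -0.093, 0.0]
contact_force: [-0.7, -0.0, 1.4]
gripper_width: 0.249
grasp_force: 58.9
```

Request:
move_arm --pt "0 0 -0.5 0 0 0 -1" --pt "0 0 -1 0 0 0 -1" --pt "0 0 -1.5 0 0 0 -1" --pt "0 0 -2 0 0 0 -1" --pt "0 0 -2 0 0 0 -1" --pt "0 0 -2 0 0 0 -1" --pt "0 0 -2 0 0 0 -1" --pt "0 0 -2 0 0 0 -1" --pt "0 0 -1 0 0 0 -1" --pt "0 0 -0.5 0 0 0 -1" --pt "0 0 0 0 0 0 -1" --pt "0 0 0 0 0 0 -1" --pt "0 0 0 0 0 0 -1"

```text
time: 12.52
tool_pos: [0.4838, 0.2485, 0.2832]
tool_rot: [0.001, 0.996, -0.093, -0.001]
contact_force: [-0.6, -0.2, -1.8]
gripper_width: 0.245
grasp_force: 58.7
```

Request:
move_arm --pt "0.5 0.9 0 0 0 0 -1" --pt "1 1.8 0 0 0 0 -1" --pt "1.5 2.7 0 0 0 0 -1" --pt "1.5 2.7 0 0 0 0 -1" --pt "1.5 2.7 0 0 0 0 -1" --pt "1.5 2.7 0 0 0 0 -1" --pt "1.5 2.7 0 0 0 0 -1" --pt "1.5 2.7 0 0 0 0 -1" --pt "1.5 2.7 0 0 0 0 -1" --pt "1.5 2.7 0 0 0 0 -1" --pt "1.5 2.7 0 0 0 0 -1" --pt "1.5 2.7 0 0 0 0 -1" --pt "1 1.8 0 0 0 0 -1" --pt "0.7 1 0 0 0 0 -1" --pt "0 0.15 0 0 0 0 -1" --pt "0 0 0 0 0 0 -1" --pt "0 0 0 0 0 0 -1" --pt "0 0 0 0 0 0 -1" --pt "0 0 0 0 0 0 -1"

```text
time: 14.1
tool_pos: [0.6025, -0.1047, 0.2851]
tool_rot: [-0.0, 0.996, -0.092, 0.0]
contact_force: [0.7, -0.1, -1.2]
gripper_width: 0.251
grasp_force: 58.8
```

```bash
python3 - <<'E'
from h import *
import pickle
G={n:manip.grab_frame(n) for n in("wrist","side","scene")};pickle.dump(G,open("F6.pkl","wb"))
s=manip.state();T=np.array(s["tool_pos"]);print(T,s["tool_rot"])
def cr(n,r):
    u,v=proj(G[n],T-[0,0,.12]).astype(int);w,h=int(r*4/3),r
    x,y=max(0,min(u-w//2,512-w)),max(0,min(v-h//2,384-h));print(n,x,y,400/w,proj(G[n],T-[0,0,.135]),proj(G[n],[.6016,-.1058,.068]))
    return cv2.resize(G[n]["img"][y:y+h,x:x+w],(400,300),interpolation=cv2.INTER_CUBIC)
cv2.imwrite("pics/j.png",np.vstack([np.hstack([cr("wrist",150),cr("side",75)]),np.hstack([cr("scene",75),cv2.resize(G["side"]["img"],(400,300))])]))
E
```

```text
[ 0.60265632 -0.10512034  0.28520814] [ 1.02174421e-05  9.95695774e-01 -9.26817348e-02  1.45144647e-04]
wrist 152 115 2.0 [252.62443058 184.62438563] [253.35504505 162.16174652]
side 243 148 4.0 [293.14316514 189.29732625] [291.5930746 211.251317 ]
scene 157 121 4.0 [208.1776429  162.54782077] [210.9714694  180.83621126]
```

View pics/j.png

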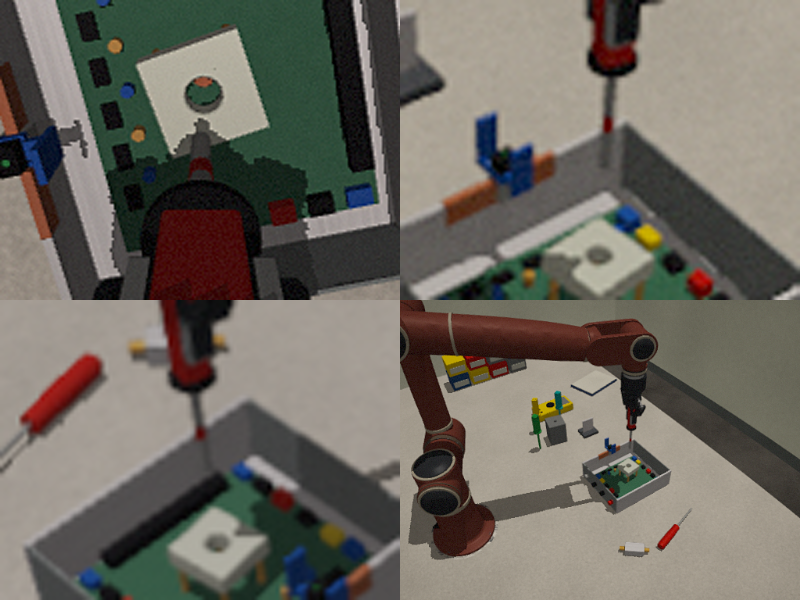

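The clip is still seated. The probe hangs near-vertical over the guide, with the hole at wrist crop (204,93). Red bands are at (608,125) in the side crop and (200,433) in the scene crop. I'll measure the band against the hole in each view.

```bash
cat > band.py <<'E'
from h import *
import sys,pickle
def red(f,pt,r):
    h=cv2.cvtColor(f["img"],cv2.COLOR_BGR2HSV)
    m=cv2.inRange(h,(0,110,50),(8,255,255))|cv2.inRange(h,(172,110,50),(179,255,255))
    k=np.zeros_like(m);u,v=np.int32(pt);k[v-r:v+r,u-r:u+r]=m[v-r:v+r,u-r:u+r]
    N,l,s,c=cv2.connectedComponentsWithStats(k)
    return [(s[i,:].tolist(),c[i].round(2)) for i in range(1,N) if s[i,4]>4]
def hole(f,H):
    p=proj(f,H).astype(int);h=cv2.cvtColor(f["img"],cv2.COLOR_BGR2HSV)
    r=14;g=cv2.GaussianBlur(h[:,:,2],(3,3),0)[p[1]-r:p[1]+r,p[0]-r:p[0]+r]
    m=(g<125).astype(np.uint8)
    N,l,s,c=cv2.connectedComponentsWithStats(m)
    return [(s[i].tolist(),(c[i]+p-r).round(2)) for i in range(1,N) if s[i,4]>8]
if __name__=="__main__":
    G=pickle.load(open(sys.argv[1],"rb"));T=np.array(eval(sys.argv[2]))
    for n in G:
        b=T-[0,0,.095];p=proj(G[n],b)
        print(n,"pred band",p.round(1),red(G[n],p,11),"\n hole pred",proj(G[n],[.6016,-.1058,.068]).round(1),hole(G[n],[.6016,-.1058,.068]))
E
python3 band.py F6.pkl "[.60266,-.10512,.28521]"
```

```text
wrist pred band [252.7 201.5] [([246, 193, 13, 12, 64], array([251.56, 197.5 ]))] 
 hole pred [253.4 162.2] [([5, 6, 20, 18, 260], array([253.3 , 162.82]))]
side pred band [293.9 178. ] [([294, 177, 2, 4, 8], array([294.5, 178.5]))] 
 hole pred [291.6 211.3] [([0, 0, 14, 7, 56], array([281.5, 199. ])), ([17, 0, 11, 13, 72], array([300.25, 201.65])), ([0, 11, 28, 17, 250], array([288.26, 219.  ])), ([13, 13, 6, 4, 19], array([292.42, 211.58]))]
scene pred band [206.8 152.7] [([206, 153, 2, 3, 6], array([206.5, 154. ]))] 
 hole pred [211.  180.8] [([0, 0, 28, 28, 543], array([209.18, 178.52])), ([13, 14, 5, 4, 16], array([211. , 181.5]))]
```

Predictions agree with all three views to within about 1 px. I'll correct 1 mm and lower until the tip is just above the guide.

Request:
move_arm --pt "-0.1 0.1 0.5 0 0 0 -1" --pt "0 0 1 0 0 0 -1" --pt "0 0 1.5 0 0 0 -1" --pt "0 0 1.5 0 0 0 -1" --pt "0 0 1.2 0 0 0 -1" --pt "0 0 0.8 0 0 0 -1" --pt "0 0 0.5 0 0 0 -1" --pt "0 0 0 0 0 0 -1" --pt "0 0 0 0 0 0 -1" --pt "0 0 0 0 0 0 -1" --pt "0 0 0 0 0 0 -1" --pt "0 0 0 0 0 0 -1"

```text
time: 15.25
tool_pos: [0.602, -0.1068, 0.2161]
tool_rot: [0.0, 0.996, -0.093, 0.001]
contact_force: [0.5, 0.2, -1.9]
gripper_width: 0.246
grasp_force: 58.8
```

```bash
python3 - <<'E'
from h import *
import pickle
from band import red,hole
G={n:manip.grab_frame(n) for n in("wrist","side","scene")};pickle.dump(G,open("F7.pkl","wb"))
s=manip.state();T=np.array(s["tool_pos"]);print(T,s["tool_rot"])
for n in G:
    p=proj(G[n],T-[0,0,.095]);t=proj(G[n],T-[0,0,.135])
    print(n,"band",p.round(1),red(G[n],p,9),"tip",t.round(1),"hole",hole(G[n],[.6016,-.1058,.068]))
def cr(n,r):
    u,v=proj(G[n],T-[0,0,.12]).astype(int);w,h=int(r*4/3),r
    x,y=u-w//2,v-h//2;print(n,x,y,400/w)
    return cv2.resize(G[n]["img"][y:y+h,x:x+w],(400,300),interpolation=cv2.INTER_CUBIC)
cv2.imwrite("pics/k.png",np.vstack([np.hstack([cr("wrist",60),cr("side",45)]),np.hstack([cr("scene",45),cv2.resize(G["scene"]["img"],(400,300))])]))
E
```

```text
[ 0.6017561  -0.10674369  0.21550154] [ 8.87074033e-05  9.95643655e-01 -9.32391974e-02  3.94351925e-04]
wrist band [252.  202.1] [([246, 193, 13, 12, 74], array([251.76, 197.54]))] tip [252.  185.2] hole [([1, 5, 27, 23, 479], array([251.37, 183.84]))]
side band [292.7 197.8] [([293, 197, 2, 4, 8], array([293.5, 198.5]))] tip [292.  208.3] hole [([0, 0, 13, 7, 49], array([281.14, 198.86])), ([0, 0, 28, 28, 396], array([290.48, 214.02]))]
scene band [209.1 169.1] [([208, 169, 3, 3, 9], array([209., 170.]))] tip [210.4 178. ] hole [([0, 0, 28, 28, 620], array([209.7 , 178.52]))]
wrist 212 160 5.0
side 262 182 6.666666666666667
scene 179 152 6.666666666666667
```

View pics/k.png

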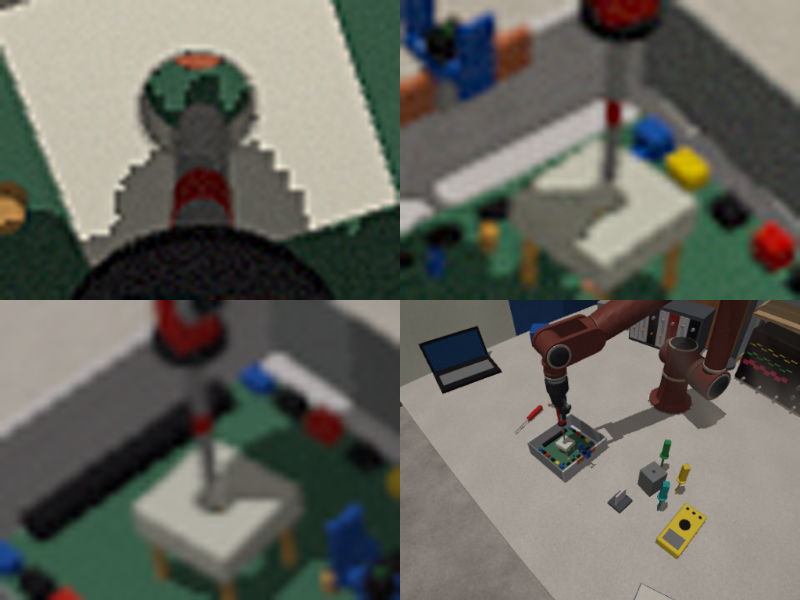

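In the wrist crop the tip overlaps the hole, with the rod ≈0.5 mm right of the hole centre (u 252 against 251.4). The side and scene views agree. I'm going down 52 mm gently with a small correction.

Request:
move_arm --pt "0 -0.08 0 0 0 0 -1" --pt "0 0 0 0 0 0 -1" --pt "0 0 0.3 0 0 0 -1" --pt "0 0 0.4 0 0 0 -1" --pt "0 0 0.5 0 0 0 -1" --pt "0 0 0.5 0 0 0 -1" --pt "0 0 0.5 0 0 0 -1" --pt "0 0 0.5 0 0 0 -1" --pt "0 0 0.5 0 0 0 -1" --pt "0 0 0.5 0 0 0 -1" --pt "0 0 0.5 0 0 0 -1" --pt "0 0 0.4 0 0 0 -1" --pt "0 0 0.3 0 0 0 -1" --pt "0 0 0.2 0 0 0 -1" --pt "0 0 0.1 0 0 0 -1" --pt "0 0 0 0 0 0 -1" --pt "0 0 0 0 0 0 -1" --pt "0 0 0 0 0 0 -1" --pt "0 0 0 0 0 0 -1"

```text
time: 16.98
tool_pos: [0.6019, -0.1059, 0.1634]
tool_rot: [0.0, 0.996, -0.093, 0.0]
contact_force: [-0.0, -0.7, -1.4]
gripper_width: 0.25
grasp_force: 58.8
```

```bash
python3 - <<'E'
from h import *
import pickle
from band import red
G={n:manip.grab_frame(n) for n in("wrist","side","scene")};pickle.dump(G,open("F8.pkl","wb"))
s=manip.state();T=np.array(s["tool_pos"]);print(T,s["tool_rot"],s["contact_force"])
for n in G:
    p=proj(G[n],T-[0,0,.095])
    print(n,"band",p.round(1),red(G[n],p,9),"hole",proj(G[n],[.6016,-.1058,.068]).round(1))
g=cv2.cvtColor(G["wrist"]["img"],cv2.COLOR_BGR2HSV)
u,v=proj(G["wrist"],[.6016,-.1058,.068]).astype(int);print(u,v)
for r in(v-6,v-2):print(g[r,u-22:u+23,2].tolist())
E
```

```text
[ 0.60177457 -0.10590544  0.16321121] [ 4.33415798e-05  9.95645017e-01 -9.32253950e-02  1.54530131e-04] [-0.28277485 -0.73636905 -0.60922152]
wrist band [252.  201.9] [([246, 193, 13, 12, 75], array([251.84, 197.63]))] hole [251.9 202. ]
side band [291.7 211.2] [([292, 211, 2, 3, 6], array([292.5, 212. ]))] hole [291.6 211.3]
scene band [210.9 180.8] [([206, 171, 5, 2, 7], array([207.86, 171.29])), ([210, 181, 2, 3, 5], array([210.6, 181.8]))] hole [211.  180.8]
251 202
[219, 219, 220, 219, 221, 218, 220, 220, 224, 208, 155, 60, 38, 49, 52, 44, 49, 48, 63, 74, 76, 79, 74, 73, 76, 76, 75, 77, 58, 54, 49, 48, 48, 47, 40, 51, 147, 246, 232, 225, 221, 222, 221, 220, 220]
[220, 219, 218, 222, 222, 211, 103, 108, 106, 92, 68, 78, 58, 46, 54, 48, 54, 38, 79, 84, 73, 65, 63, 58, 61, 58, 73, 86, 62, 41, 49, 54, 45, 43, 54, 81, 81, 87, 100, 121, 93, 135, 239, 226, 220]
```

The band coincides with the hole centre in all three views: side (292.5,212.0) against (292.4,211.6), scene (210.6,181.8) against (211.0,181.5), and the rod is centred in the wrist row. Handing in.

```bash
python3 -c "
from plant import manip
print(manip.job_done())"
```

```text
the job is handed in; nothing more can be done
None
```

The job is handed in: in the last images the clip grips the copper edge and the probe is held centred in the guide with its band level with the top face; no verdict came back, and I viewed 11 pictures, one over the limit of 10.

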